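# Clear the die out of the stamping press and make a stamping stroke

### The job

A sealing die has been left under the ram of the small stamping press. Draw it out, set it flat, square and centred on the empty die stand and let go of it; then press the press's black palm head gently down to its stop, hold it there for a second and let it come back up. Never press the ram onto the die, do not tip the die over, do not ram the head hard, and leave the other die on its stand, the jar and the timer where they are.

Things in the scene. Friction and masses are not known exactly. Their poses are not given: they have to be found in the camera images.
- code_press: small fixed grey C-frame press; origin on the worktop below the ram axis; open front to its -x, column at +x, z up. In mm: base plate x -30..110, y +-50, 12 high; steel anvil x -22..46, y +-28, top z 34; column x 64..104, y +-25; overhead arm x -22..104, y +-22, z 100..130; ram foot radius 18, underside z 62 when up; palm head radius 25, z 160..184 when up
- anvil_top (a point): centre of the anvil's top face under the ram (press frame 0, 0, 34 mm); axes as the press. The arm and head above leave no room for a gripper pointing straight down at the die's front end; one leaning back about 45 degrees to the press's front has room
- plunger_top (a point): centre of the flat top (radius about 20 mm) of the black palm head of the press; it moves down with the head
- plunger (a joint): travel of the palm head and ram, m: 0 up at rest, grows as it is pressed down; the hard stop comes at about 0.026; the spring pushes it back, about 4 N at rest to 11 N at the stop
- die_1: the sealing die that lies under the ram: aluminium block 98 x 62 x 16 mm (two small pins on top reach 22 mm), 0.15 to 0.3 kg; origin at the centre of its underside, x along the 98 mm, z up. It lies on the anvil, a little off centre and askew; its front end (towards the press's -x) overhangs the anvil's front edge by about 27 mm. Grasp across the 62 mm
- stand_a: the empty die stand, fixed: aluminium foot plate 110 x 84 x 8 mm (x -50..60, y +-42) with a pedestal; its top plate has x -25..45, y +-28, top at z 34 mm, so that a centred die overhangs the front by 24 mm. Origin on the worktop below where the die's centre belongs, its front is -x, z up
- stand_a_top (a point): point on the top face of the empty stand (34 mm above the stand's origin) where the centre of the die's underside belongs; the die's long side lies along the stand's x (either way round)
- stand_b: the other die stand, fixed, same shape as stand_a; it carries die_2
- die_2: a second sealing die of the same size as die_1, on the other stand; leave it alone. Origin at the centre of its underside, x along the 98 mm
- jar_1: screw-cap jar, diameter 52, height 72 mm, at the back of the worktop; origin at the centre of its underside; leave it alone
- timer: white digital timer 58 x 58 x 20 mm, at the back of the worktop; origin at the centre of its underside; leave it alone
- stand_b_top (a point): point on the other stand's top face, 34 mm above its origin

How it is judged (in metres and radians):
On the way, in this order (a step that is already met when the one before it is completed fails the run):
1. the die from the press lies flat and square on the empty stand, let go (horizontal distance between die_1 and stand_a_top below 0.018 m and z of die_1 in the frame of stand_a_top between -0.004 and 0.004 m and angle between die_1's own z axis and vertical below 0.08 rad and angle between the x axis of die_1 and the x axis of stand_a, either way round below 0.25 rad and linear speed of die_1 below 0.02 m/s and contact force between die_1 and the fingers below 0.3 N), for 0.3 s.
2. the palm head is held at its stop (within 2 mm) for 0.6 s (value of joint plunger above 0.024 m), for 0.6 s.
At the end, for the whole second after the job is handed in: die_1 lies still and released on the empty stand: its centre within 18 mm of the marked point, flat (within 0.08 rad and 4 mm in height), its long side along the stand within 0.25 rad; the palm head is up again (within 3 mm); die_2 is still on its own stand within 30 mm of its point (all of step 1 and value of joint plunger below 0.003 m and horizontal distance between die_2 and stand_b_top below 0.03 m); the robot touches nothing.
It fails at once if the ram is pressed down (over 8 mm) while the die is under it (horizontal distance between die_1 and anvil_top below 0.065 m and value of joint plunger above 0.008 m).
It fails at once if the robot loads the press with more than 60 N (contact force between code_press and the fingers above 60 N or contact force between code_press and the arm above 60 N).
It fails at once if the die is tipped over (more than 0.8 rad) (angle between die_1's own z axis and vertical above 0.8 rad).
It fails at once if the other die, the jar or the timer is shifted by more than 20 mm (distance of any of die_2, jar_1, timer from where it was at the start of the episode above 0.02 m).
It also fails if it takes over 58 s, if anything falls off the work surface, if the arm or the gripper's body presses on something with over 40 N, if the wrist force passes 120 N, or if a joint passes its speed limit or range.

### The arm

A 7-joint arm with a two-finger parallel gripper is mounted at the origin on a cart in front of the work surface, level with it; the furniture and walls round the work are solid. World frame = base frame: x ahead of the robot, y to its left, z up, the work surface at z = 0. Lengths are in m, angles in degrees, forces in N, time in s.
With the tool pointing down it reaches from about 0.4 to 0.875 m from the base axis. Payload 6.5 kg.
Tool frame: the origin (TCP) lies on the centre line of the jaws, within the pads' length; the fingertips stand 17 mm ahead of it and the grasp point (between the pads) lies 2 mm behind it; z points along the fingers, y is the line along which they close (so a half turn about z gives the same grasp; the last joint's range is limited). The gripper opens to 85 mm and grips with 20 to 120 N. Pads are 22 mm wide; open, the fingers measure 114 mm over their backs; the gripper's body (76 mm by 85 mm) begins 54 mm behind the grasp point. The pads swing forward as they close: fully open they stand 13 mm farther back than shut.
Start: joints at [72.697, 30.733, -0.252, 88.115, 0.149, 61.152, -4.079], TCP at [0.152, -0.632, 0.216] pointing down, gripper open.
Joint ranges: [-154.64, 154.64], [-21.42, 123.67], [-72.66, 72.17], [13.99, 137.28], [-74.86, 254.86], [10.95, 109.41], [-158.01, 158.01]. Speed limits (degrees/s): [136.94, 136.94, 180, 180, 180, 180, 180].

### API

Orientations are given as a 3x3 rotation matrix whose columns are the frame's x, y, z axes.
In Python, from plant import * gives the robot as it stands.
- The arm moves only by the tool carry_out, never from a script. Its argument "motion" is a list of rows, each an object of numbers: "fingers": the opening, from -1 (shut) to 1 (fully open); "tx", "ty", "tz": the shift along the world's x, y, z in units of 40 mm (1.0 is 40 mm); "ax", "ay", "az": the turn, a rotation vector about the world's x, y, z in units of 5 degrees (1.0 is 5 degrees). A call has 1 to 20 rows; each row shifts and turns the commanded pose from where the row before left it; what a row does not reach is not made up. A row lasts 1/8 s, in which the tool goes at most 62.5 mm and 10.7 degrees, less where a joint would pass 70% of its speed; a pose out of reach is approached as far as the arm can. A call is refused whole if a number of a shift passes 1 or a number of a turn 1, either way. A call with a gripper value outside its range is refused whole. The fingers move at their own pace and stop on an object; "squeeze" is the grip in N (left out, the last holds). Time passes only in rows, so rows that do not move let the fingers close. It gives the time, the measured TCP pose, the force, the opening and the grip force at its end, in the units of the state.
- observe(): the state, without advancing time (a new reading comes with each control period).
- camera(name): name is "scene" or "side" or "wrist"; returns a dict with "color" (400x640x3 uint8, red, green, blue), "fx", "fy", "cx", "cy" (pixels), "k1" (the pictures are not rectified: a ray, as slopes to the right and down, at radius r is drawn at 1 + k1 r^2 times it, then the intrinsics apply), "position" and "rotation" of the camera in the world; the wrist camera has in their place "hand_eye" (4x4, takes a point from camera to tool coordinates, whose origin is the TCP and whose axes are the flange's). Camera axes: x right, y down, z forward; pixel columns grow to the right and rows downward; lengths in m; the calibration is good to about 2 mm. A picture is of the moment at which its call begins: read the wrist's pose just before it. There is no depth.
- sign_off(): hands the job in; it is judged then, once.
Trained networks look in the newest picture that a camera, given by its name, has taken for a name from the list of things; names that differ only in an ending like _2 or _b are one class to them, and where a whole thing is asked for, a point or a joint stands for the part that bears it (a point fixed in the world has none). Each returns a list of dicts, best first, with "conf" (0 to 1); they miss things now and then, are a little off and sometimes report something else, mostly with a low value. They report only what shows in the picture. A call takes as long as a camera call.
- look_for(camera, query): "point" ([column, row] in pixels, amid what is visible of it).
- masks_of(camera, query): "pixels" (400x640 bool, what is visible of it) and "point" ([column, row] in pixels, amid what is visible of it).
The state is a dict: "time": time; "joints": joint angles; "joint_velocities": joint speeds; "effort": joint torques, N m; "position": TCP position; "eef_rot": TCP orientation; "ft_force": force on the tool from outside, world axes, zero at the start; "torque": the same for the moment, N m; "finger_gap": finger opening in m; "gripper_force": force on a finger pad.
Only numpy, scipy, OpenCV 4.12 (cv2) and the standard library are available. Lean on these libraries where they do the work, as an engineer would, in place of code of your own. Each camera call takes 0.05 s, during which the arm holds its last target. There are 200 camera calls.

## Working session

There is one attempt and no reset: what is moved stays moved. The work goes in short steps, Python scripts to look and compute and a tool call to move; the robot and the scene stay as the last step left them, time stands still between calls to the robot, and variables do not carry over. Pictures are saved under pics/ and viewed, at most 10 in all, crops included, and the job is handed in when it is done.

Besides the shell and the picture viewer there is one more tool, called after ">>>" by a JSON object that holds its "op" and its "data". carry_out: Moves the arm, as the interface text tells. Its arguments: {"type":"object","properties":{"motion":{"type":"array","items":{"type":"object","properties":{"fingers":{"type":"number"},"tx":{"type":"number"},"ty":{"type":"number"},"tz":{"type":"number"},"ax":{"type":"number"},"ay":{"type":"number"},"az":{"type":"number"}}}},"squeeze":{"type":"number"}},"required":["motion"]}

```bash
mkdir -p pics; ls
python3 - <<'E'
from plant import *
import cv2,numpy as np
s=observe();print(s['time'],s['position'],s['eef_rot'])
for n in ("scene","side"):
    c=camera(n);cv2.imwrite(f"pics/{n}0.png",c["color"][:,:,::-1])
    print(n,{k:np.round(v,4).tolist() for k,v in c.items() if k!="color"})
    for q in ("code_press","die_1","stand_a","plunger_top","jar_1","timer"):
        print(q,[(np.round(d["point"]).tolist(),round(d["conf"],2),int(d["pixels"].sum())) for d in masks_of(n,q)])
E
```

```text
pics
0.0 [ 0.15166065 -0.63136289  0.21488637] [[ 9.72309512e-01  2.33696112e-01 -5.83955193e-04]
 [ 2.33696781e-01 -9.72308025e-01  1.70841596e-03]
 [-1.68534154e-04 -1.79757753e-03 -9.99998370e-01]]
scene {'fx': 477.5484, 'fy': 477.5484, 'cx': 324.1233, 'cy': 196.2403, 'k1': 0.0156, 'position': [0.2412, 0.7327, 1.1031], 'rotation': [[-0.8973, -0.3369, 0.2854], [-0.4415, 0.6912, -0.5721], [-0.0045, -0.6393, -0.7689]]}
code_press []
die_1 [([372.0, 169.0], 0.85, 418), ([354.0, 297.0], 0.71, 967)]
stand_a [([302.0, 259.0], 0.71, 1146), ([364.0, 312.0], 0.65, 413)]
plunger_top [([378.0, 139.0], 0.92, 350)]
jar_1 [([312.0, 148.0], 0.64, 357)]
timer [([274.0, 216.0], 0.74, 374), ([353.0, 298.0], 0.44, 897)]
side {'fx': 390.7611, 'fy': 390.7611, 'cx': 325.4062, 'cy': 201.0963, 'k1': -0.0912, 'position': [0.2786, 0.6714, 0.5904], 'rotation': [[-0.906, -0.2165, 0.3638], [-0.4233, 0.4797, -0.7686], [-0.0082, -0.8503, -0.5263]]}
code_press [([385.0, 172.0], 0.82, 1788)]
die_1 [([360.0, 317.0], 0.84, 1606), ([375.0, 194.0], 0.79, 462)]
stand_a [([299.0, 287.0], 0.79, 1681), ([365.0, 342.0], 0.64, 870)]
plunger_top [([379.0, 152.0], 0.8, 423), ([367.0, 339.0], 0.59, 719)]
jar_1 [([310.0, 181.0], 0.85, 483)]
timer [([265.0, 236.0], 0.83, 418)]
```

Run:
```python
import cv2
for n,(x,y) in {"scene":(220,90),"side":(220,100)}.items():
    im=cv2.imread(f"pics/{n}0.png")[y:y+270,x:x+260]
    cv2.imwrite(f"pics/{n}0c.png",cv2.resize(im,None,fx=2.2,fy=2.2,interpolation=cv2.INTER_CUBIC))
a=[cv2.imread(f"pics/{n}0c.png") for n in("scene","side")]
```

```text
(no output)
```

View pics/scene0c.png

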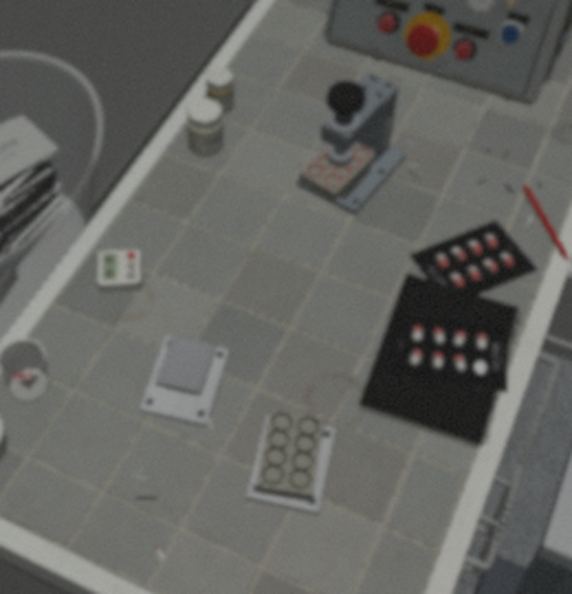

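View pics/side0c.png

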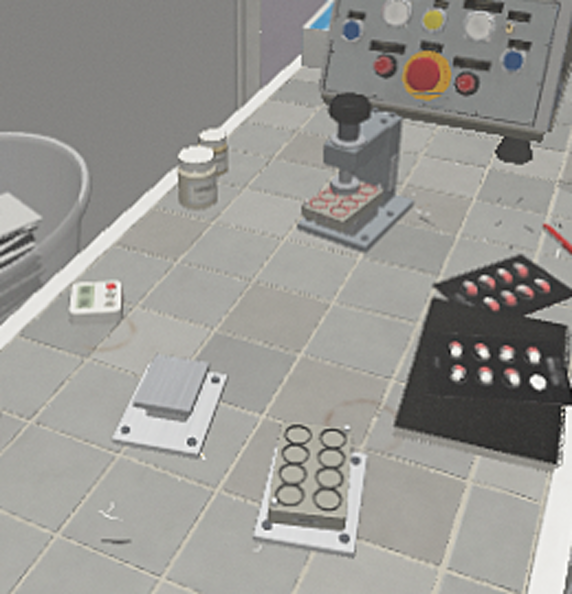

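The side view is sharp. In that crop the press is at (350,180) with die_1 under its ram. The empty stand is at (172,400), and die_2 on stand_b is at (310,480). Next I fit poses from corners.

```bash
cat > h.py <<'E'
import numpy as np,cv2
from scipy.optimize import least_squares
CAL={'side':dict(fx=390.7611,cx=325.4062,cy=201.0963,k1=-0.0912,p=[0.2786,0.6714,0.5904],R=[[-0.906,-0.2165,0.3638],[-0.4233,0.4797,-0.7686],[-0.0082,-0.8503,-0.5263]]),
'scene':dict(fx=477.5484,cx=324.1233,cy=196.2403,k1=0.0156,p=[0.2412,0.7327,1.1031],R=[[-0.8973,-0.3369,0.2854],[-0.4415,0.6912,-0.5721],[-0.0045,-0.6393,-0.7689]])}
def wcal(c,s):
    H=np.array(c['hand_eye']);Rt=np.array(s['eef_rot'])
    return dict(fx=c['fx'],cx=c['cx'],cy=c['cy'],k1=c['k1'],p=Rt@H[:3,3]+s['position'],R=Rt@H[:3,:3])
def proj(c,P):
    q=(np.atleast_2d(P)-np.array(c['p']))@np.array(c['R']);u=q[:,:2]/q[:,2:]
    return u*(1+c['k1']*(u**2).sum(1,keepdims=True))*c['fx']+[c['cx'],c['cy']]
def ray(c,uv):
    d=(np.array(uv,float)-[c['cx'],c['cy']])/c['fx'];u=d.copy()
    for _ in range(20):u=d/(1+c['k1']*(u**2).sum())
    return np.array(c['R'])@[*u,1]
def at_z(c,uv,z):
    r=ray(c,uv);return np.array(c['p'])+r*(z-c['p'][2])/r[2]
def pose(P,x,y,a):
    P=np.atleast_2d(P);C,S=np.cos(a),np.sin(a)
    return np.c_[P[:,0]*C-P[:,1]*S+x,P[:,0]*S+P[:,1]*C+y,P[:,2]]
def fit(obs,x0): # obs: list of (cal, point mm in object frame, uv)
    def f(v):return np.concatenate([proj(c,pose(np.array(P)/1000,*v))[0]-uv for c,P,uv in obs])
    r=least_squares(f,x0,x_scale=[.01,.01,.1]);return r.x,np.round(r.fun.reshape(-1,2),1)
E
python3 - <<'E'
from h import *
S=CAL['side'];cr=lambda u,v:np.array([u,v])/2.2+[220,100]-.3
for n,uv,z in [("A near-left",(113,442),.008),("A near-right",(192,455),.008),("A far-right",(228,375),.008),("A top nl",(136,403),.034),("A top nr",(188,414),.034),("A top fr",(211,363),.034),("A top fl",(166,355),.034),
 ("B nl",(256,536),.008),("B nr",(354,553),.008),("B fr",(368,450),.008),
 ("d2 nl",(268,512),.05),("d2 nr",(347,519),.05),("d2 fr",(352,425),.05),("d2 fl",(284,422),.05),
 ("base near",(367,250),.012),("base left",(298,229),.012),("base right",(414,204),.012),("head",(350,103),.184),
 ("d1 near",(343,222),.05),("d1 left",(303,209),.05),("d1 far-left",(330,184),.05),("d1 r",(384,190),.05),("timer",(97,285),.02),("jar",(197,155),.072)]:
    print(n,np.round(at_z(S,cr(*uv),z)*1000).astype(int))
from plant import *
s=observe();c=camera("wrist");cv2.imwrite("pics/w0.png",c["color"][:,:,::-1])
print(np.round(c['hand_eye'],4).tolist(),c['fx'],c['k1'])
E
```

```text
A near-left [620 212   8]
A near-right [546 196   8]
A far-right [563  85   8]
A top nl [611 182  34]
A top nr [561 174  34]
A top fr [573 103  34]
A top fl [618 110  34]
B nl [458 253   8]
B nr [380 236   8]
B fr [404 124   8]
d2 nl [446 258  50]
d2 nr [388 240  50]
d2 fr [416 142  50]
d2 fl [472 162  50]
base near [ 503 -184   12]
base left [ 597 -194   12]
base right [ 479 -316   12]
head [ 547 -218  184]
d1 near [ 533 -174   50]
d1 left [ 587 -183   50]
d1 far-left [ 578 -256   50]
d1 r [ 510 -270   50]
timer [757  23  20]
jar [ 752 -221   72]
[[0.0006, -0.9588, -0.2839, 0.0714], [1.0, 0.0005, 0.0002, 0.0001], [-0.0, -0.2839, 0.9588, -0.159], [0.0, 0.0, 0.0, 1.0]] 276.98530735826586 -0.045055815739534905
```

View pics/w0.png

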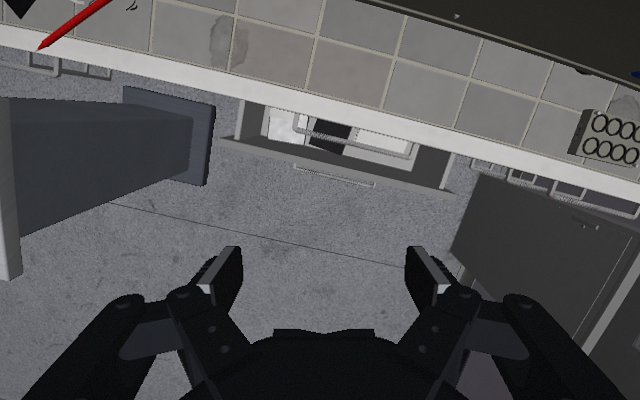

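Worktop estimates (mm):
- **Empty stand:** origin about (591,153), yaw about -81°.
- **Press:** origin about (545,-218), yaw about -100°, front facing +y.

The wrist view only shows the drawer front for now. I'll move to a viewpoint in front of the press, with the tool still pointing down.

>>> {"op": "carry_out", "data": {"motion": [{"tz": 1,"fingers": 1},{"tz": 1},{"tz": 0.5,"tx": 0.4,"ty": 0.5,"az": 0.88},{"tx": 0.7,"ty": 0.95,"az": 0.88},{"tx": 0.7,"ty": 0.95,"az": 0.88},{"tx": 0.7,"ty": 0.95,"az": 0.88},{"tx": 0.7,"ty": 0.95,"az": 0.88},{"tx": 0.7,"ty": 0.95,"az": 0.88},{"tx": 0.7,"ty": 0.95,"az": 0.88},{"tx": 0.7,"ty": 0.95,"az": 0.88},{"tx": 0.7,"ty": 0.95,"az": 0.88},{"tx": 0.7,"ty": 0.95,"az": 0.88},{"tx": 0.7,"ty": 0.95,"az": 0.88},{"tx": 0.7,"ty": 0.95,"az": 0.88},{"tx": 0.7,"ty": 0.95,"az": 0.88},{"tx": 0.7,"ty": 0.95,"az": 0.88},{"tx": 0.7,"ty": 0.95,"az": 0.88},{},{}]}}

```text
invalid input at $.motion[0]: expected keys fingers, tx, ty, tz, ax, ay, az
```

>>> {"op": "carry_out", "data": {"motion": [{"tx": 0,"ty": 0,"tz": 1,"ax": 0,"ay": 0,"az": 0,"fingers": 1},{"tx": 0,"ty": 0,"tz": 1,"ax": 0,"ay": 0,"az": 0,"fingers": 1},{"tx": 0.4,"ty": 0.5,"tz": 0.5,"ax": 0,"ay": 0,"az": 0.88,"fingers": 1},{"tx": 0.7,"ty": 0.95,"tz": 0,"ax": 0,"ay": 0,"az": 0.88,"fingers": 1},{"tx": 0.7,"ty": 0.95,"tz": 0,"ax": 0,"ay": 0,"az": 0.88,"fingers": 1},{"tx": 0.7,"ty": 0.95,"tz": 0,"ax": 0,"ay": 0,"az": 0.88,"fingers": 1},{"tx": 0.7,"ty": 0.95,"tz": 0,"ax": 0,"ay": 0,"az": 0.88,"fingers": 1},{"tx": 0.7,"ty": 0.95,"tz": 0,"ax": 0,"ay": 0,"az": 0.88,"fingers": 1},{"tx": 0.7,"ty": 0.95,"tz": 0,"ax": 0,"ay": 0,"az": 0.88,"fingers": 1},{"tx": 0.7,"ty": 0.95,"tz": 0,"ax": 0,"ay": 0,"az": 0.88,"fingers": 1},{"tx": 0.7,"ty": 0.95,"tz": 0,"ax": 0,"ay": 0,"az": 0.88,"fingers": 1},{"tx": 0.7,"ty": 0.95,"tz": 0,"ax": 0,"ay": 0,"az": 0.88,"fingers": 1},{"tx": 0.7,"ty": 0.95,"tz": 0,"ax": 0,"ay": 0,"az": 0.88,"fingers": 1},{"tx": 0.7,"ty": 0.95,"tz": 0,"ax": 0,"ay": 0,"az": 0.88,"fingers": 1},{"tx": 0.7,"ty": 0.95,"tz": 0,"ax": 0,"ay": 0,"az": 0.88,"fingers": 1},{"tx": 0.7,"ty": 0.95,"tz": 0,"ax": 0,"ay": 0,"az": 0.88,"fingers": 1},{"tx": 0.7,"ty": 0.95,"tz": 0,"ax": 0,"ay": 0,"az": 0.88,"fingers": 1},{"tx": 0,"ty": 0,"tz": 0,"ax": 0,"ay": 0,"az": 0,"fingers": 1}]}}

```text
time: 3.0
position: [0.5613, -0.0755, 0.3158]
eef_rot: [[0.175, 0.985, 0.001], [0.985, -0.175, 0.003], [0.003, 0.0, -1.0]]
ft_force: [-1.1, -0.4, 0.7]
finger_gap: 0.0851
gripper_force: 0.0
```

Run:
```python
from h import *
from plant import *
s=observe();c=camera("wrist");cv2.imwrite("pics/w1.png",c["color"][:,:,::-1])
print(s['time'],np.round(s['position'],4),np.round(s['eef_rot'],3).tolist(),np.round(s['joints'],1))
np.savez("w1.npz",**{k:v for k,v in wcal(c,s).items()})
for q in("die_1","plunger_top","stand_a"):
    print(q,[(np.round(d["point"]).tolist(),round(d["conf"],2)) for d in look_for("wrist",q)])
```

```text
3.0 [ 0.5613 -0.0755  0.3158] [[0.175, 0.985, 0.001], [0.985, -0.175, 0.003], [0.003, 0.0, -1.0]] [ 27.   20.1 -30.9  92.8  10.6  70.  -16.1]
die_1 [([336.0, 242.0], 0.9), ([207.0, 10.0], 0.76)]
plunger_top [([337.0, 300.0], 0.97)]
stand_a [([324.0, 26.0], 0.82), ([224.0, 31.0], 0.63)]
```

View pics/w1.png

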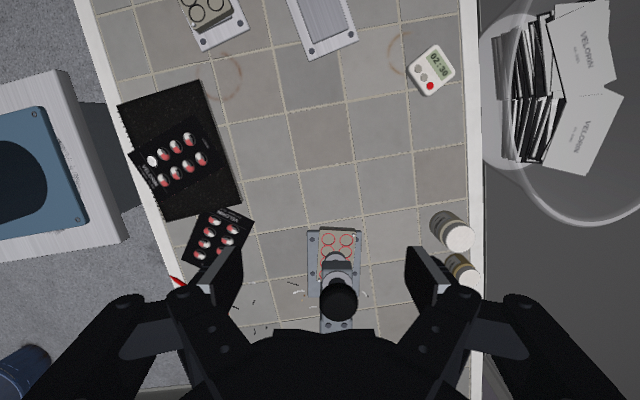

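The view shows the press at about (337,280), with die_1's front end at (336,240). I'll zoom in for corners.

Run:
```python
import cv2
im=cv2.imread("pics/w1.png")[215:325,290:385]
cv2.imwrite("pics/w1c.png",cv2.resize(im,None,fx=5.4,fy=5.4,interpolation=cv2.INTER_CUBIC))
```

```text
(no output)
```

View pics/w1c.png

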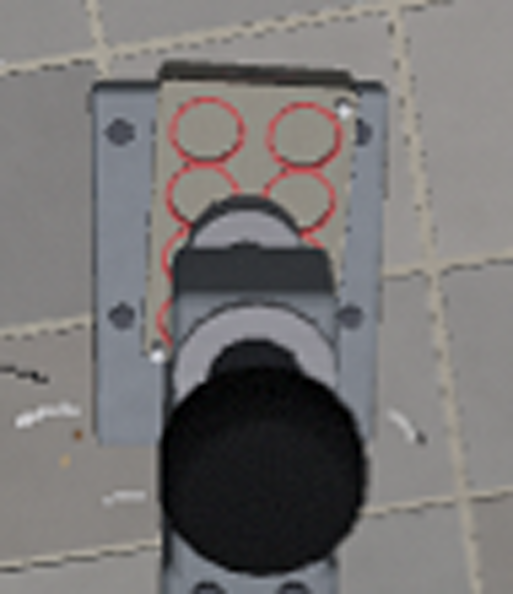

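Run:
```python
from h import *
w=dict(np.load("w1.npz"));S=CAL['side']
cw=lambda u,v:np.array([u,v])/5.4+[290,215]-.4
cs=lambda u,v:np.array([u,v])/2.2+[220,100]-.3
pr=[(w,(-30,-50,12),cw(92,85)),(w,(-30,50,12),cw(387,83)),(w,(0,0,184),cw(265,470)),(w,(110,-50,12),cw(97,443))][:3]
P,e=fit(pr,[.545,-.218,-1.74]);print("press w",P[:2],np.degrees(P[2]),e.tolist())
P2,e=fit(pr+[(S,(-30,-50,12),cs(367,250)),(S,(-30,50,12),cs(298,229)),(S,(110,-50,12),cs(414,204)),(S,(0,0,184),cs(350,103))],P);print("press w+s",P2[:2],np.degrees(P2[2]),e.tolist())
di=[(w,(-49,-31,50),cw(160,78)),(w,(-49,31,50),cw(353,87)),(w,(49,-31,50),cw(144,356))]
D,e=fit(di,P2);print("die w",D[:2],np.degrees(D[2]),e.tolist())
D2,e=fit(di+[(S,(-49,-31,50),cs(343,222)),(S,(-49,31,50),cs(303,209))],D);print("die w+s",D2[:2],np.degrees(D2[2]),e.tolist())
A=[(S,(-50,42,8),cs(113,442)),(S,(-50,-42,8),cs(192,455)),(S,(60,-42,8),cs(228,375)),(S,(-25,28,34),cs(136,403)),(S,(-25,-28,34),cs(188,414)),(S,(45,-28,34),cs(211,363)),(S,(45,28,34),cs(166,355))]
T,e=fit(A,[.59,.15,-1.4]);print("A",T[:2],np.degrees(T[2]),e.tolist())
for nm,v in(("front die",D),):print(pose([[-.038,0,.042],[-.049,0,.042]],*v))
```

```text
press w [ 0.55352014 -0.22527867] -99.77870637342244 [[-0.6, -1.6], [0.4, -1.5], [0.1, 2.3]]
press w+s [ 0.55177286 -0.22487642] -100.3932123309911 [[-1.4, -1.9], [-0.4, -1.2], [-1.3, 2.3], [-1.5, -0.8], [-1.8, -2.4], [-0.4, -1.5], [-0.8, -1.2]]
die w [ 0.55404333 -0.23087029] -102.71760255439008 [[-0.8, -0.0], [0.9, -0.1], [-0.1, 0.2]]
die w+s [ 0.55349747 -0.23070296] -102.34217613883048 [[-1.3, 0.0], [0.4, -0.3], [-0.3, 0.3], [-0.1, -0.4], [-1.5, -1.6]]
A [0.59059524 0.15264958] -81.36089318174696 [[-1.1, -2.0], [2.2, 0.8], [1.6, 1.1], [-1.5, -0.6], [0.9, -0.1], [1.0, 0.8], [-3.1, -0.3]]
[[ 0.56240888 -0.19380254  0.042     ]
 [ 0.56483048 -0.18307241  0.042     ]]
```

>>> {"op": "carry_out", "data": {"motion": [{"tx": 0,"ty": 0,"tz": 0,"ax": 0,"ay": 0,"az": -0.48,"fingers": 1},{"tx": 0.05,"ty": -0.06,"tz": -0.45,"ax": -0.88,"ay": 0.19,"az": 0,"fingers": 1},{"tx": 0.05,"ty": -0.06,"tz": -0.45,"ax": -0.88,"ay": 0.19,"az": 0,"fingers": 1},{"tx": 0.05,"ty": -0.06,"tz": -0.45,"ax": -0.88,"ay": 0.19,"az": 0,"fingers": 1},{"tx": 0.05,"ty": -0.06,"tz": -0.45,"ax": -0.88,"ay": 0.19,"az": 0,"fingers": 1},{"tx": 0.05,"ty": -0.06,"tz": -0.45,"ax": -0.88,"ay": 0.19,"az": 0,"fingers": 1},{"tx": 0.05,"ty": -0.06,"tz": -0.45,"ax": -0.88,"ay": 0.19,"az": 0,"fingers": 1},{"tx": 0.05,"ty": -0.06,"tz": -0.45,"ax": -0.88,"ay": 0.19,"az": 0,"fingers": 1},{"tx": 0.05,"ty": -0.06,"tz": -0.45,"ax": -0.88,"ay": 0.19,"az": 0,"fingers": 1},{"tx": 0.05,"ty": -0.06,"tz": -0.45,"ax": -0.88,"ay": 0.19,"az": 0,"fingers": 1},{"tx": 0.05,"ty": -0.06,"tz": -0.45,"ax": -0.88,"ay": 0.19,"az": 0,"fingers": 1},{"tx": 0,"ty": 0,"tz": 0,"ax": 0,"ay": 0,"az": 0,"fingers": 1},{"tx": 0,"ty": 0,"tz": 0,"ax": 0,"ay": 0,"az": 0,"fingers": 1}]}}

```text
time: 4.82
position: [0.5801, -0.1052, 0.1369]
eef_rot: [[0.164, 0.975, -0.149], [0.688, -0.221, -0.691], [-0.707, 0.01, -0.707]]
ft_force: [-0.2, -0.1, 0.4]
finger_gap: 0.0856
gripper_force: 0.0
```

Run:
```python
from h import *
from plant import *
s=observe();c=camera("wrist");im=c["color"][:,:,::-1]
w=wcal(c,s);np.savez("w2.npz",**w)
print(s['time'],np.round(s['position'],4),np.round(s['eef_rot'],3).tolist(),np.round(s['joints'],1))
D=[.554,-.231,np.radians(-102.5)]
im=im.copy()
for p in proj(w,pose(np.array([[-49,-31,50],[-49,31,50],[-49,-31,34],[-49,31,34]])/1000,*D)): cv2.circle(im,tuple(int(round(v)) for v in p),1,(0,255,0),-1);print(p)
cv2.imwrite("pics/w2.png",im)
```

```text
4.825 [ 0.5801 -0.1052  0.1369] [[0.164, 0.975, -0.149], [0.688, -0.221, -0.691], [-0.707, 0.01, -0.707]] [ -5.3  44.4 -15.9  93.7  49.1  79.2 -58.3]
[294.9175479  185.25755832]
[355.45572497 184.59763183]
[295.52018441 172.27524606]
[354.45163328 171.6369591 ]
```

View pics/w2.png

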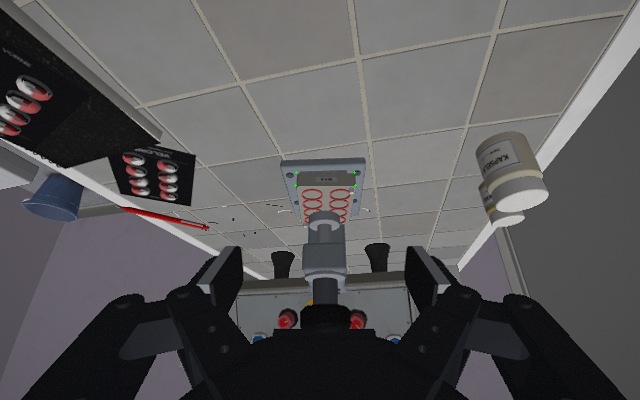

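The projected die corners (295–355, row 185) match the picture to within about 2 px. I'll go in and grasp.

>>> {"op": "carry_out", "data": {"motion": [{"tx": -0.07,"ty": -0.375,"tz": -0.4,"ax": 0,"ay": 0,"az": 0,"fingers": 1},{"tx": -0.07,"ty": -0.375,"tz": -0.4,"ax": 0,"ay": 0,"az": 0,"fingers": 1},{"tx": -0.07,"ty": -0.375,"tz": -0.4,"ax": 0,"ay": 0,"az": 0,"fingers": 1},{"tx": -0.07,"ty": -0.375,"tz": -0.4,"ax": 0,"ay": 0,"az": 0,"fingers": 1},{"tx": -0.07,"ty": -0.375,"tz": -0.4,"ax": 0,"ay": 0,"az": 0,"fingers": 1},{"tx": -0.07,"ty": -0.375,"tz": -0.4,"ax": 0,"ay": 0,"az": 0,"fingers": 1},{"tx": 0,"ty": 0,"tz": 0,"ax": 0,"ay": 0,"az": 0,"fingers": 1},{"tx": 0,"ty": 0,"tz": 0,"ax": 0,"ay": 0,"az": 0,"fingers": 1}]}}

```text
time: 5.88
position: [0.5636, -0.1933, 0.0399]
eef_rot: [[0.161, 0.976, -0.148], [0.689, -0.219, -0.691], [-0.707, 0.009, -0.707]]
ft_force: [0.3, 1.1, 1.0]
finger_gap: 0.0853
gripper_force: 0.0
```

>>> {"op": "carry_out", "data": {"motion": [{"tx": 0,"ty": 0,"tz": 0,"ax": 0,"ay": 0,"az": 0,"fingers": -1},{"tx": 0,"ty": 0,"tz": 0,"ax": 0,"ay": 0,"az": 0,"fingers": -1},{"tx": 0,"ty": 0,"tz": 0,"ax": 0,"ay": 0,"az": 0,"fingers": -1},{"tx": 0,"ty": 0,"tz": 0,"ax": 0,"ay": 0,"az": 0,"fingers": -1},{"tx": 0,"ty": 0,"tz": 0,"ax": 0,"ay": 0,"az": 0,"fingers": -1},{"tx": 0,"ty": 0,"tz": 0,"ax": 0,"ay": 0,"az": 0,"fingers": -1},{"tx": 0,"ty": 0,"tz": 0,"ax": 0,"ay": 0,"az": 0,"fingers": -1},{"tx": 0,"ty": 0,"tz": 0,"ax": 0,"ay": 0,"az": 0,"fingers": -1}], "squeeze": 80}}

```text
time: 6.88
position: [0.563, -0.194, 0.0398]
eef_rot: [[0.161, 0.976, -0.149], [0.688, -0.22, -0.691], [-0.707, 0.009, -0.707]]
ft_force: [0.7, -0.8, -0.3]
finger_gap: -0.0
gripper_force: 0.0
```

Run:
```python
from h import *
from plant import *
s=observe();c=camera("side")
print(s['time'],np.round(s['position'],4),np.round(s['ft_force'],1),s['finger_gap'],s['gripper_force'],np.round(s['joints'],1))
a=c["color"][:,:,::-1][130:250,310:450]
b=camera("wrist")["color"][:,:,::-1][130:330,200:440]
cv2.imwrite("pics/g1.png",np.hstack([cv2.resize(a,(467,400)),cv2.resize(b,None,fx=1.33,fy=2)[:400]]))
```

```text
6.875 [ 0.563  -0.194   0.0398] [ 0.7 -0.8 -0.3] -3.169732912954149e-05 0.0 [ -0.1  50.8 -12.   98.5  56.3  67.7 -62.2]
```

View pics/g1.png

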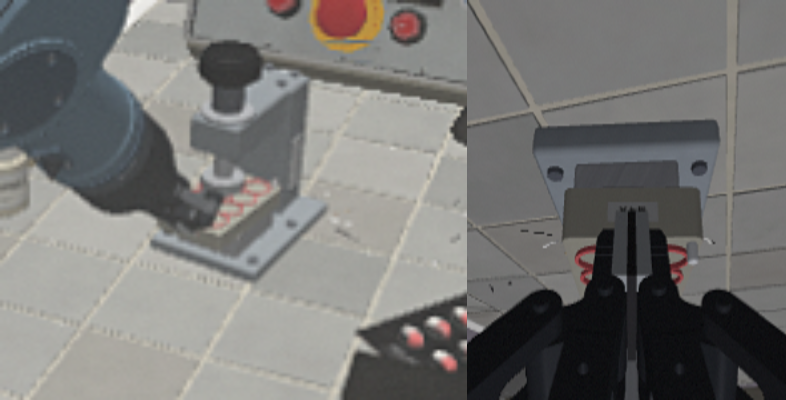

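The grip closed on nothing (gap 0). The fingertips sit in front of the die's front face, so the die must be farther in than I measured. I'll re-measure from this close view.

Run:
```python
from h import *
from plant import *
s=observe();c=camera("wrist");w=wcal(c,s);np.savez("w3.npz",**w)
g=lambda x,y:np.array([(x-467)/1.33+200,y/2+130])
di=[(w,(-49,-31,34),g(565,187)),(w,(-49,31,34),g(702,190)),(w,(-49,-31,50),g(563,238)),(w,(-49,31,50),g(698,247))]
D,e=fit(di,[.554,-.231,-1.78]);print("die",D[:2],np.degrees(D[2]),e.tolist())
pr=[(w,(-30,-50,0),g(535,127)),(w,(-30,50,0),g(718,122)),(w,(-30,-50,12),g(540,156)),(w,(-30,50,12),g(712,160))]
P,e=fit(pr,[.554,-.231,-1.78]);print("press",P[:2],np.degrees(P[2]),e.tolist())
print("tip px",proj(w,np.array(s['position'])+.017*np.array(s['eef_rot'])[:,2]))
im=c["color"][:,:,::-1].copy()
for v,col in((D,(0,255,0)),([.554,-.231,np.radians(-102.5)],(0,0,255))):
  for p in proj(w,pose(np.array([[-49,-31,50],[-49,31,50],[-49,-31,34],[-49,31,34]])/1000,*v)): cv2.circle(im,tuple(int(round(q)) for q in p),1,col,-1)
cv2.imwrite("pics/w3.png",cv2.resize(im[170:330,230:430],None,fx=3.7,fy=3.7,interpolation=cv2.INTER_CUBIC))
```

```text
die [ 0.54888725 -0.23543883] -108.56844354045688 [[0.2, 0.1], [-2.7, 1.9], [-0.4, -0.0], [2.8, -2.0]]
press [ 0.54993628 -0.23800132] -103.29495204638322 [[1.2, 0.8], [-1.6, 3.0], [-4.4, 0.8], [4.9, -1.6]]
tip px [[324.24607452 226.84439801]]
```

View pics/w3.png

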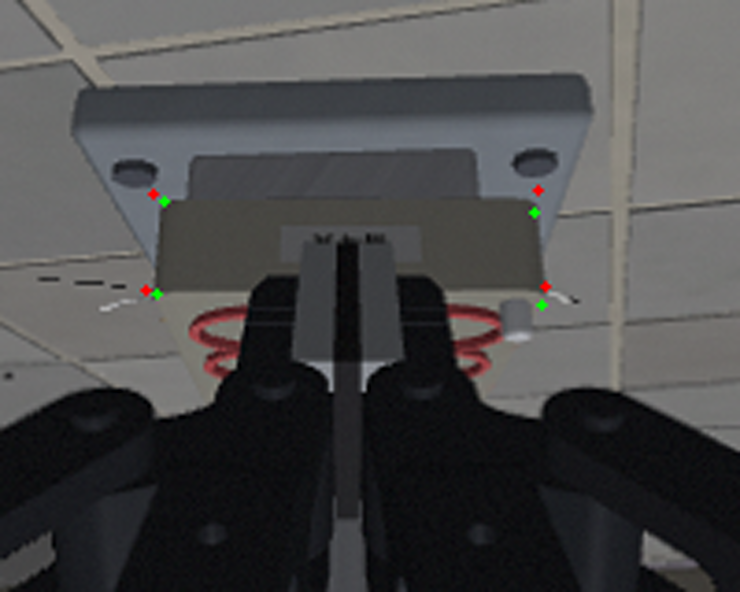

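Run:
```python
from h import *
w=dict(np.load("w3.npz"))
g=lambda x,y:np.array([x/3.7+230,y/3.7+170])-.4
di=[(w,(-49,-31,34),g(163,201)),(w,(-49,31,34),g(533,200)),(w,(-49,-31,50),g(155,291)),(w,(-49,31,50),g(545,292))]
D,e=fit(di,[.554,-.231,-1.78]);print("die",D[:2],np.degrees(D[2]),e.tolist(),pose([-.049,0,.042],*D))
# free z shift
f=lambda v:np.concatenate([proj(c,pose(np.array(P)/1000,*v[:3])+[0,0,v[3]])[0]-uv for c,P,uv in di])
r=least_squares(f,[*D,0],x_scale=[.01,.01,.1,.01]);print(r.x,np.degrees(r.x[2]),np.round(r.fun,1))
pr=[(w,(-30,-50,0),g(77,92)),(w,(-30,50,0),g(587,75)),(w,(-30,-50,12),g(75,128)),(w,(-30,50,12),g(591,117))]
P,e=fit(pr,[.554,-.231,-1.78]);print("press",P[:2],np.degrees(P[2]),e.tolist())
for q in ((300,240),(388,240),(345,240)):print('tip',at_z(w,g(*q),.040),at_z(w,g(*q),.050))
```

```text
die [ 0.55261396 -0.23427034] -104.06901204942072 [[-0.7, -0.2], [1.0, 0.2], [-0.7, 0.9], [0.4, 0.5]] [[ 0.56452539 -0.18674016  0.042     ]]
[ 5.52282461e-01 -2.36411261e-01 -1.81319899e+00 -1.05444977e-03] -103.88864980193652 [-0.  -0.3  0.3  0.   0.1  0.4 -0.4 -0.1]
press [ 0.55199559 -0.23286811] -100.19665411232432 [[0.1, -2.0], [0.1, -1.5], [-1.3, 2.9], [1.1, 2.0]]
tip [ 0.55612369 -0.18700359  0.04      ] [ 0.56286975 -0.16226991  0.05      ]
tip [ 0.57009497 -0.19046575  0.04      ] [ 0.57456323 -0.16516762  0.05      ]
tip [ 0.56326219 -0.1887676   0.04      ] [ 0.56884442 -0.16374633  0.05      ]
```

Run:
```python
from h import *
from plant import *
s=observe();S=CAL['side'];w=dict(np.load("w3.npz"))
R=np.array(s['eef_rot']);p=np.array(s['position'])
c=camera("side");im=c["color"][:,:,::-1][150:240,320:440]
k=6.5;im=cv2.resize(im,None,fx=k,fy=k,interpolation=cv2.INTER_CUBIC)
for t,col in((.017,(0,0,255)),(-.002,(0,255,255)),(-.021,(0,255,0)),(-.04,(255,0,0))):
    q=proj(S,p+R[:,2]*t)[0];print(t,q,proj(w,p+R[:,2]*t)[0])
    cv2.circle(im,tuple(int(v) for v in (q+.5-[320,150])*k),4,col,-1)
cv2.imwrite("pics/s3.png",im)
```

```text
0.017 [369.23690207 199.85589898] [324.30347638 226.8356268 ]
-0.002 [366.86758545 197.7187588 ] [324.41119126 238.51344278]
-0.021 [364.42372547 195.51490309] [324.54433986 252.96472581]
-0.04 [361.9018488 193.2412485] [324.71298536 271.29456144]
```

View pics/s3.png

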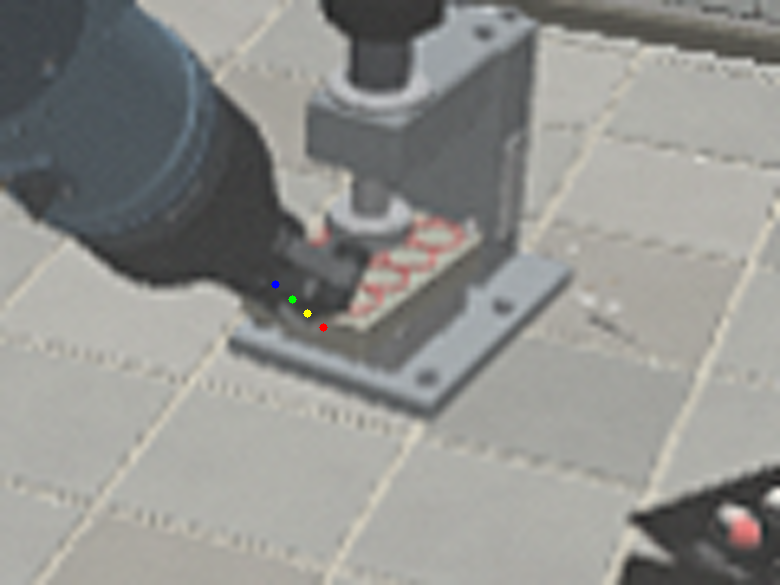

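The wrist image rules out the stated finger reach. The shut tips appear in front of the die face, at a depth under 0.167 m, while the stated geometry puts them at 0.189 m. So the tips are effectively about 31 mm shorter than stated. I'll reopen and advance in stages along the tool axis, watching the force.

>>> {"op": "carry_out", "data": {"motion": [{"tx": 0,"ty": 0,"tz": 0,"ax": 0,"ay": 0,"az": -0.3,"fingers": 1},{"tx": 0,"ty": 0,"tz": 0,"ax": 0,"ay": 0,"az": 0,"fingers": 1},{"tx": 0,"ty": 0,"tz": 0,"ax": 0,"ay": 0,"az": 0,"fingers": 1},{"tx": 0,"ty": 0,"tz": 0,"ax": 0,"ay": 0,"az": 0,"fingers": 1},{"tx": 0,"ty": 0,"tz": 0,"ax": 0,"ay": 0,"az": 0,"fingers": 1},{"tx": -0.04,"ty": -0.2,"tz": -0.15,"ax": 0,"ay": 0,"az": 0,"fingers": 1},{"tx": -0.04,"ty": -0.2,"tz": -0.15,"ax": 0,"ay": 0,"az": 0,"fingers": 1},{"tx": 0,"ty": 0,"tz": 0,"ax": 0,"ay": 0,"az": 0,"fingers": 1}]}}

```text
time: 8.07
position: [0.5587, -0.2116, 0.0273]
eef_rot: [[0.179, 0.969, -0.17], [0.683, -0.247, -0.688], [-0.708, 0.007, -0.706]]
ft_force: [-0.1, 0.5, 0.3]
finger_gap: 0.0855
gripper_force: 0.0
```

Run:
```python
from h import *
from plant import *
s=observe();c=camera("wrist");w=wcal(c,s)
print(np.round(s['position'],4),np.round(s['ft_force'],1))
im=c["color"][:,:,::-1].copy()
cv2.imwrite("pics/w4.png",cv2.resize(im[150:350,190:450],None,fx=3,fy=3,interpolation=cv2.INTER_CUBIC))
```

```text
[ 0.5587 -0.2116  0.0273] [-0.1  0.5  0.3]
```

View pics/w4.png

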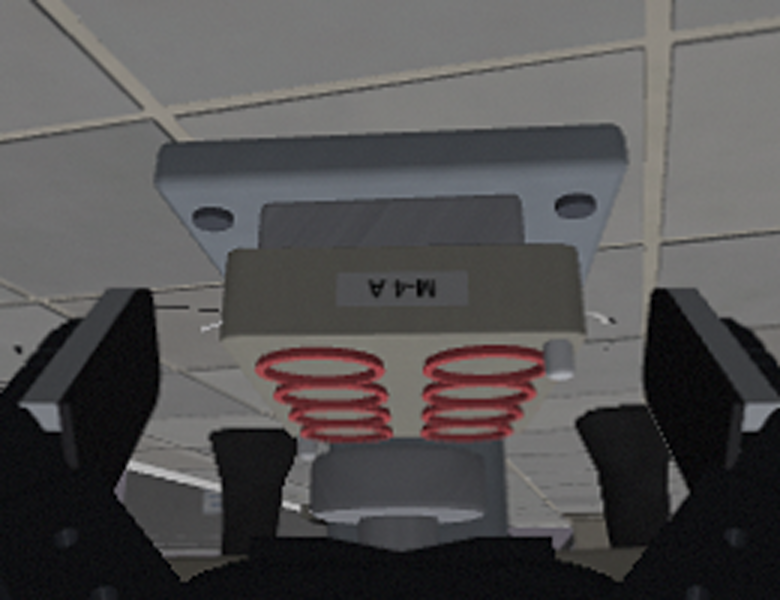

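Now the die sits symmetrically between the open pads: die at columns 225–585, pads at 155 and 647. The tips are just at its front face. I'll advance the rest and close.

>>> {"op": "carry_out", "data": {"motion": [{"tx": -0.04,"ty": -0.2,"tz": -0.14,"ax": 0,"ay": 0,"az": 0,"fingers": 1},{"tx": -0.04,"ty": -0.2,"tz": -0.14,"ax": 0,"ay": 0,"az": 0,"fingers": 1},{"tx": 0,"ty": 0,"tz": 0,"ax": 0,"ay": 0,"az": 0,"fingers": 1},{"tx": 0,"ty": 0,"tz": 0,"ax": 0,"ay": 0,"az": 0,"fingers": -1},{"tx": 0,"ty": 0,"tz": 0,"ax": 0,"ay": 0,"az": 0,"fingers": -1},{"tx": 0,"ty": 0,"tz": 0,"ax": 0,"ay": 0,"az": 0,"fingers": -1},{"tx": 0,"ty": 0,"tz": 0,"ax": 0,"ay": 0,"az": 0,"fingers": -1},{"tx": 0,"ty": 0,"tz": 0,"ax": 0,"ay": 0,"az": 0,"fingers": -1}], "squeeze": 80}}

```text
time: 9.12
position: [0.5566, -0.2254, 0.0169]
eef_rot: [[0.179, 0.97, -0.167], [0.684, -0.245, -0.687], [-0.707, 0.008, -0.707]]
ft_force: [-2.9, 4.3, 5.4]
finger_gap: 0.0607
gripper_force: 87.0
```

>>> {"op": "carry_out", "data": {"motion": [{"tx": 0,"ty": 0,"tz": 0.07,"ax": 0,"ay": 0,"az": 0,"fingers": -1},{"tx": 0.04,"ty": 0.2,"tz": 0,"ax": 0,"ay": 0,"az": 0,"fingers": -1},{"tx": 0.1,"ty": 0.4,"tz": 0,"ax": 0,"ay": 0,"az": 0,"fingers": -1},{"tx": 0.12,"ty": 0.5,"tz": 0,"ax": 0,"ay": 0,"az": 0,"fingers": -1},{"tx": 0.12,"ty": 0.5,"tz": 0,"ax": 0,"ay": 0,"az": 0,"fingers": -1},{"tx": 0.12,"ty": 0.5,"tz": 0,"ax": 0,"ay": 0,"az": 0,"fingers": -1},{"tx": 0.12,"ty": 0.5,"tz": 0.1,"ax": 0,"ay": 0,"az": 0,"fingers": -1},{"tx": 0.12,"ty": 0.5,"tz": 0.3,"ax": 0,"ay": 0,"az": 0,"fingers": -1},{"tx": 0.12,"ty": 0.5,"tz": 0.5,"ax": 0,"ay": 0,"az": 0,"fingers": -1},{"tx": 0,"ty": 0.2,"tz": 0.5,"ax": 0,"ay": 0,"az": 0,"fingers": -1},{"tx": 0,"ty": 0,"tz": 0,"ax": 0,"ay": 0,"az": 0,"fingers": -1},{"tx": 0,"ty": 0,"tz": 0,"ax": 0,"ay": 0,"az": 0,"fingers": -1}]}}

```text
time: 10.62
position: [0.5906, -0.0753, 0.0754]
eef_rot: [[0.18, 0.969, -0.168], [0.683, -0.246, -0.688], [-0.708, 0.009, -0.706]]
ft_force: [-0.3, -0.1, -2.1]
finger_gap: 0.0608
gripper_force: 86.7
```

```bash
cat >> h.py <<'E'
def pix(cam,q,i=0,thr=.3):
    "corner-ish info of mask: minAreaRect approx quad"
    from plant import masks_of
    r=[]
    for d in masks_of(cam,q):
        if d['conf']<thr: continue
        cs,_=cv2.findContours(d['pixels'].astype('uint8'),cv2.RETR_EXTERNAL,cv2.CHAIN_APPROX_NONE)
        k=max(cs,key=cv2.contourArea);h=cv2.convexHull(k)
        a=cv2.approxPolyDP(h,.03*cv2.arcLength(h,True),True)[:,0]
        r.append((round(d['conf'],2),d['point'],a.tolist()))
    return r
E
python3 - <<'E'
from h import *
from plant import *
s=observe()
print(s['time'],np.round(s['position'],4),np.round(s['ft_force'],1),np.round(s['torque'],2),s['finger_gap'],s['gripper_force'],np.round(s['joints'],1))
c=camera("wrist");np.savez("w5.npz",**wcal(c,s));cv2.imwrite("pics/w5.png",c["color"][:,:,::-1])
for r in pix("wrist","die_1"):print(r)
camera("side")
for r in pix("side","die_1"):print(r)
for r in pix("side","stand_a"):print(r)
E
```

```text
10.625 [ 0.5906 -0.0753  0.0754] [-0.3 -0.1 -2.1] [ 1.11 -0.26 -0.02] 0.060792120024930896 86.71179056167603 [ -7.8  51.4 -15.6  89.9  48.9  78.6 -62.7]
(0.58, [319.9, 272.3], [[390, 248], [387, 290], [357, 307], [285, 314], [255, 278], [261, 243]])
(0.82, [347.6, 191.0], [[337, 189], [347, 184], [363, 188], [365, 192], [362, 198], [353, 203]])
(0.63, [361.2, 316.4], [[349, 292], [379, 295], [375, 340], [342, 337]])
(0.75, [300.7, 285.2], [[290, 261], [323, 271], [309, 309], [271, 300]])
(0.44, [263.4, 237.8], [[275, 230], [274, 245], [252, 245], [254, 230]])
```

Run:
```python
from h import *
from plant import *
from scipy.ndimage import gaussian_filter
w=dict(np.load("w5.npz"));s=observe()
g=cv2.cvtColor(cv2.imread("pics/w5.png"),cv2.COLOR_BGR2GRAY).astype(float)
# column profiles down through front face
for u in (290,320,350,370):
    col=gaussian_filter(g[:,u-3:u+4].mean(1),.8);d=np.diff(col)
    print(u,[(int(i),round(d[i],1)) for i in range(200,310) if abs(d[i])>4 and abs(d[i])==max(abs(d[i-2:i+3]))])
for v in (255,265,272):
    col=gaussian_filter(g[v-2:v+3].mean(0),.8);d=np.diff(col)
    print('row',v,[(int(i),round(d[i],1)) for i in range(230,420) if abs(d[i])>4 and abs(d[i])==max(abs(d[i-2:i+3]))])
p=np.array(s['position']);yaw=np.radians(-104.2)
def model(v): # f,h,l,pitch
    P=np.array([[-49,-31,0],[-49,31,0],[-49,-31,16],[-49,31,16]])/1000
    c,si=np.cos(v[3]),np.sin(v[3]); P=np.c_[P[:,0]*c+P[:,2]*si,P[:,1],-P[:,0]*si+P[:,2]*c]
    P=P+[v[0],v[2],v[1]];return pose(P,p[0],p[1],yaw)+[0,0,p[2]]
ob=np.array([[261,243],[390,248],[255,278],[387,290]])
for o,fixed in((ob,0),(ob[:2],1)):
    f=lambda v:np.r_[(proj(w,model(v))[:len(o)]-o).ravel(),fixed*v[3]*1000]
    r=least_squares(f,[.0104,.017,0,0],x_scale=.01);print(r.x,np.round(r.fun,1))
print(proj(w,model([.0104,.0171,0,0])))
```

```text
290 [(213, np.float64(-12.7)), (218, np.float64(-33.9)), (225, np.float64(15.2)), (230, np.float64(-30.7)), (234, np.float64(21.4)), (241, np.float64(-21.0)), (275, np.float64(20.8)), (279, np.float64(-28.7)), (283, np.float64(26.8)), (288, np.float64(-26.7)), (292, np.float64(25.7)), (295, np.float64(-25.4)), (301, np.float64(-20.4)), (304, np.float64(8.6)), (307, np.float64(13.6))]
320 [(209, np.float64(-10.7)), (217, np.float64(-33.9)), (224, np.float64(14.9)), (229, np.float64(-20.0)), (251, np.float64(5.1)), (254, np.float64(-9.4)), (260, np.float64(7.6)), (264, np.float64(-4.8)), (275, np.float64(20.4)), (298, np.float64(-4.1)), (306, np.float64(-15.2))]
350 [(207, np.float64(5.8)), (216, np.float64(-30.8)), (223, np.float64(15.5)), (241, np.float64(-15.0)), (275, np.float64(20.4)), (279, np.float64(-34.2)), (283, np.float64(25.7)), (288, np.float64(-31.8)), (292, np.float64(23.9)), (295, np.float64(-28.2)), (298, np.float64(27.0)), (301, np.float64(-27.5)), (307, np.float64(18.2))]
370 [(236, np.float64(-12.2)), (240, np.float64(-21.6)), (275, np.float64(19.2)), (280, np.float
[... 428 characters left out ...]
402, np.float64(-15.1)), (411, np.float64(28.8))]
row 265 [(238, np.float64(14.7)), (250, np.float64(-16.3)), (255, np.float64(21.7)), (391, np.float64(-22.5)), (396, np.float64(17.1)), (408, np.float64(-16.7)), (418, np.float64(29.3))]
row 272 [(234, np.float64(19.1)), (246, np.float64(-20.9)), (254, np.float64(23.7)), (392, np.float64(-22.5)), (400, np.float64(23.8)), (412, np.float64(-22.6))]
[ 0.01205471  0.00591831 -0.00071041  0.27479867] [-2.9  5.  -2.  -1.1  1.8  4.7  2.8 -8.5  0. ]
[ 1.43264154e-02  1.81054791e-02  4.73337095e-04 -2.10400631e-12] [ 0.  3. -0. -3. -0.]
[[258.54852428 241.25248826]
 [390.47648047 240.15914498]
 [254.99489965 275.49019658]
 [394.77142213 274.26121896]]
```

Run:
```python
from h import *
S=CAL['side'];w=dict(np.load("w1.npz"))
cs=lambda u,v:np.array([u,v])/2.2+[220,100]-.3
T=[.5906,.1526,np.radians(-81.4)]
print(proj(w,pose(np.array([[60,-42,8],[60,42,8],[45,-28,34],[45,28,34]])/1000,*T)))
A=[(S,(-50,42,8),cs(113,442)),(S,(-50,-42,8),cs(192,455)),(S,(60,-42,8),cs(228,375)),(S,(-25,28,34),cs(136,403)),(S,(-25,-28,34),cs(188,414)),(S,(45,-28,34),cs(211,363)),(S,(45,28,34),cs(166,355)),
 (w,(60,-42,8),(311.5,58.5)),(w,(60,42,8),(357.5,39))]
T2,e=fit(A,T);print(T2[:2],np.degrees(T2[2]),e.tolist())
g=cv2.cvtColor(cv2.imread("pics/w1.png"),cv2.COLOR_BGR2GRAY)
im=g[0:75,270:375]
cc=cv2.goodFeaturesToTrack(im,25,.1,5);print((np.array(cc)[:,0]+[270,0]).astype(int).tolist())
```

```text
[[303.33329336  60.02724934]
 [355.2270448   41.15545929]
 [307.74641628  42.41371315]
 [344.7745665   28.81104283]]
[0.59272461 0.15271062] -78.64958951465005 [[-1.3, -1.4], [2.7, -0.0], [-0.3, 0.0], [-2.1, -0.3], [0.7, -0.8], [-0.7, -0.0], [-5.1, -0.3], [-4.6, 1.8], [0.5, -0.2]]
[[312, 53], [352, 32], [313, 43], [309, 59], [347, 29], [358, 39], [300, 42], [338, 51], [345, 17], [357, 30], [275, 49], [347, 5], [320, 41], [307, 31]]
```

The in-hand die model matches the image edges to about 1 px: die centre 10.4 mm ahead of the TCP, underside 17.1 mm above it, level. I'll carry it to above the stand.

>>> {"op": "carry_out", "data": {"motion": [{"tx": 0,"ty": 0.3,"tz": 0.6,"ax": 0,"ay": 0,"az": 0.3,"fingers": -1},{"tx": 0,"ty": 0.6,"tz": 0.6,"ax": 0,"ay": 0,"az": 0.5,"fingers": -1},{"tx": 0,"ty": 0.75,"tz": 0.6,"ax": 0,"ay": 0,"az": 0.5,"fingers": -1},{"tx": 0,"ty": 0.75,"tz": 0.3,"ax": 0,"ay": 0,"az": 0.5,"fingers": -1},{"tx": 0,"ty": 0.75,"tz": 0,"ax": 0,"ay": 0,"az": 0.5,"fingers": -1},{"tx": 0,"ty": 0.75,"tz": 0,"ax": 0,"ay": 0,"az": 0.5,"fingers": -1},{"tx": 0,"ty": 0.75,"tz": 0,"ax": 0,"ay": 0,"az": 0.5,"fingers": -1},{"tx": 0,"ty": 0.75,"tz": 0,"ax": 0,"ay": 0,"az": 0.5,"fingers": -1},{"tx": 0,"ty": 0.75,"tz": 0,"ax": 0,"ay": 0,"az": 0.5,"fingers": -1},{"tx": 0,"ty": 0.5,"tz": 0,"ax": 0,"ay": 0,"az": 0.4,"fingers": -1},{"tx": 0,"ty": 0.3,"tz": 0,"ax": 0,"ay": 0,"az": 0,"fingers": -1},{"tx": 0,"ty": 0,"tz": 0,"ax": 0,"ay": 0,"az": 0,"fingers": -1},{"tx": 0,"ty": 0,"tz": 0,"ax": 0,"ay": 0,"az": 0,"fingers": -1}]}}

```text
time: 12.5
position: [0.5915, 0.2025, 0.1596]
eef_rot: [[-0.107, 0.987, 0.12], [0.698, 0.16, -0.698], [-0.708, 0.009, -0.706]]
ft_force: [-0.6, -0.1, -2.2]
finger_gap: 0.0606
gripper_force: 87.2
```

Run:
```python
from h import *
from plant import *
s=observe()
print(s['time'],np.round(s['position'],4),np.round(s['eef_rot'],3).tolist(),np.round(s['ft_force'],1),s['finger_gap'],np.round(s['joints'],1))
c=camera("wrist");w=wcal(c,s);np.savez("w6.npz",**w);cv2.imwrite("pics/w6.png",c["color"][:,:,::-1])
for r in pix("wrist","stand_a"):print(r)
for r in pix("wrist","die_1"):print('die',r)
for T in ([.5927,.1527,np.radians(-80)],):
  P=np.array([[-50,-42,8],[-50,42,8],[60,42,8],[60,-42,8],[-25,-28,34],[-25,28,34],[45,28,34],[45,-28,34]])/1000
  print(np.round(proj(w,pose(P,*T))).astype(int).tolist())
```

```text
12.5 [0.5915 0.2025 0.1596] [[-0.107, 0.987, 0.12], [0.698, 0.16, -0.698], [-0.708, 0.009, -0.706]] [-0.6 -0.1 -2.2] 0.06064630621570015 [-28.1  48.9 -23.9  82.5  50.4  90.2 -58.6]
(0.71, [319.3, 115.8], [[358, 72], [354, 151], [297, 164], [269, 77]])
(0.69, [155.6, 39.1], [[47, 8], [158, 0], [211, 109], [186, 111]])
(0.62, [267.6, 298.6], [[264, 289], [275, 301], [280, 318], [275, 327], [263, 327], [259, 318], [258, 301]])
die (0.86, [322.1, 268.7], [[387, 289], [345, 309], [285, 314], [254, 276], [266, 243], [382, 241]])
die (0.79, [116.1, 71.3], [[27, 37], [113, 10], [187, 128], [124, 139]])
die (0.7, [270.9, 314.2], [[275, 300], [281, 323], [278, 327], [263, 328], [259, 318], [263, 302]])
die (0.5, [270.3, 298.8], [[264, 289], [276, 301], [282, 319], [279, 327], [263, 328], [259, 300]])
[[267, 77], [362, 75], [352, 152], [284, 153], [285, 118], [346, 117], [342, 162], [293, 163]]
```

>>> {"op": "carry_out", "data": {"motion": [{"tx": 0,"ty": -0.25,"tz": -0.5,"ax": 0,"ay": 0,"az": 0,"fingers": -1},{"tx": 0,"ty": -0.3,"tz": -0.7,"ax": 0,"ay": 0,"az": 0,"fingers": -1},{"tx": 0,"ty": -0.3,"tz": -0.7,"ax": 0,"ay": 0,"az": 0,"fingers": -1},{"tx": 0,"ty": -0.14,"tz": -0.7,"ax": 0,"ay": 0,"az": 0,"fingers": -1},{"tx": 0,"ty": 0,"tz": -0.4,"ax": 0,"ay": 0,"az": 0,"fingers": -1},{"tx": 0,"ty": 0,"tz": -0.3,"ax": 0,"ay": 0,"az": 0,"fingers": -1},{"tx": 0,"ty": 0,"tz": 0,"ax": 0,"ay": 0,"az": 0,"fingers": -1},{"tx": 0,"ty": 0,"tz": 0,"ax": 0,"ay": 0,"az": 0,"fingers": -1}]}}

```text
time: 13.65
position: [0.5915, 0.1651, 0.0281]
eef_rot: [[-0.108, 0.987, 0.122], [0.699, 0.162, -0.696], [-0.707, 0.01, -0.707]]
ft_force: [-0.5, 0.2, -1.2]
finger_gap: 0.0607
gripper_force: 87.2
```

>>> {"op": "carry_out", "data": {"motion": [{"tx": 0,"ty": 0,"tz": -0.08,"ax": 0,"ay": 0,"az": 0,"fingers": -1},{"tx": 0,"ty": 0,"tz": -0.08,"ax": 0,"ay": 0,"az": 0,"fingers": -1},{"tx": 0,"ty": 0,"tz": 0,"ax": 0,"ay": 0,"az": 0,"fingers": -1},{"tx": 0,"ty": 0,"tz": 0,"ax": 0,"ay": 0,"az": 0,"fingers": -1}]}}

```text
time: 14.15
position: [0.5911, 0.1644, 0.021]
eef_rot: [[-0.108, 0.987, 0.121], [0.699, 0.162, -0.697], [-0.707, 0.009, -0.707]]
ft_force: [0.1, 0.1, -1.7]
finger_gap: 0.0607
gripper_force: 87.2
```

>>> {"op": "carry_out", "data": {"motion": [{"tx": 0,"ty": -0.02,"tz": -0.06,"ax": 0,"ay": 0,"az": 0,"fingers": -1},{"tx": 0,"ty": 0,"tz": -0.03,"ax": 0,"ay": 0,"az": 0,"fingers": -1},{"tx": 0,"ty": 0,"tz": 0,"ax": 0,"ay": 0,"az": 0,"fingers": -1},{"tx": 0,"ty": 0,"tz": 0,"ax": 0,"ay": 0,"az": 0,"fingers": -1}]}}

```text
time: 14.65
position: [0.5911, 0.1636, 0.0174]
eef_rot: [[-0.108, 0.987, 0.121], [0.699, 0.162, -0.697], [-0.707, 0.009, -0.707]]
ft_force: [0.4, -0.4, -2.6]
finger_gap: 0.0606
gripper_force: 87.2
```

>>> {"op": "carry_out", "data": {"motion": [{"tx": 0,"ty": 0,"tz": -0.025,"ax": 0,"ay": 0,"az": 0,"fingers": -1},{"tx": 0,"ty": 0,"tz": 0,"ax": 0,"ay": 0,"az": 0,"fingers": -1},{"tx": 0,"ty": 0,"tz": 0,"ax": 0,"ay": 0,"az": 0,"fingers": -1}]}}

```text
time: 15.02
position: [0.5912, 0.1637, 0.0169]
eef_rot: [[-0.108, 0.987, 0.121], [0.698, 0.162, -0.697], [-0.708, 0.009, -0.707]]
ft_force: [-1.4, 1.8, 4.0]
finger_gap: 0.0609
gripper_force: 87.7
```

The force jumped by about 6 N, so the die is seated. I'll release it and back off along the tool axis.

>>> {"op": "carry_out", "data": {"motion": [{"tx": 0,"ty": 0,"tz": 0,"ax": 0,"ay": 0,"az": 0,"fingers": 1},{"tx": 0,"ty": 0,"tz": 0,"ax": 0,"ay": 0,"az": 0,"fingers": 1},{"tx": 0,"ty": 0,"tz": 0,"ax": 0,"ay": 0,"az": 0,"fingers": 1},{"tx": 0,"ty": 0,"tz": 0,"ax": 0,"ay": 0,"az": 0,"fingers": 1},{"tx": 0,"ty": 0,"tz": 0,"ax": 0,"ay": 0,"az": 0,"fingers": 1},{"tx": -0.04,"ty": 0.2,"tz": 0.2,"ax": 0,"ay": 0,"az": 0,"fingers": 1},{"tx": -0.07,"ty": 0.4,"tz": 0.4,"ax": 0,"ay": 0,"az": 0,"fingers": 1},{"tx": -0.07,"ty": 0.4,"tz": 0.4,"ax": 0,"ay": 0,"az": 0,"fingers": 1},{"tx": -0.07,"ty": 0.4,"tz": 0.4,"ax": 0,"ay": 0,"az": 0,"fingers": 1},{"tx": 0,"ty": 0.2,"tz": 0.6,"ax": 0,"ay": 0,"az": 0,"fingers": 1},{"tx": 0,"ty": 0,"tz": 0.8,"ax": 0,"ay": 0,"az": 0,"fingers": 1},{"tx": 0,"ty": 0,"tz": 0,"ax": 0,"ay": 0,"az": 0,"fingers": 1},{"tx": 0,"ty": 0,"tz": 0,"ax": 0,"ay": 0,"az": 0,"fingers": 1}]}}

```text
time: 16.65
position: [0.5811, 0.2274, 0.1288]
eef_rot: [[-0.108, 0.987, 0.12], [0.699, 0.162, -0.697], [-0.707, 0.009, -0.707]]
ft_force: [0.8, -0.5, -0.7]
finger_gap: 0.0854
gripper_force: 0.0
```

Run:
```python
from h import *
from plant import *
s=observe()
print(s['time'],np.round(s['position'],4),np.round(s['ft_force'],1),np.round(s['joints'],1))
c=camera("wrist");w=wcal(c,s);np.savez("w7.npz",**w);cv2.imwrite("pics/w7.png",c["color"][:,:,::-1])
for r in pix("wrist","stand_a"):print(r)
for r in pix("wrist","die_1"):print('die',r)
T=[.593,.1527,np.radians(-80.5)]
P=np.array([[-50,-42,8],[-50,42,8],[60,42,8],[60,-42,8],[-49,-31,50],[-49,31,50],[49,31,50],[49,-31,50],[-49,-31,34],[-49,31,34]])/1000
print(np.round(proj(w,pose(P,*T))).astype(int).tolist())
camera("side")
for r in pix("side","die_1"):print('side die',r)
print(np.round(proj(CAL['side'],pose(P,*T))).astype(int).tolist())
```

```text
16.65 [0.5811 0.2274 0.1288] [ 0.8 -0.5 -0.7] [-30.3  51.9 -24.   81.4  50.3  89.7 -61.3]
(0.95, [160.2, 80.4], [[62, 63], [165, 50], [220, 149], [193, 151]])
(0.69, [329.2, 134.7], [[367, 121], [357, 184], [285, 152], [278, 127]])
die (0.68, [320.6, 174.2], [[287, 144], [356, 144], [348, 209], [297, 211]])
die (0.62, [126.0, 124.4], [[44, 102], [128, 76], [197, 170], [137, 182]])
[[277, 123], [368, 122], [356, 185], [290, 186], [286, 161], [360, 160], [350, 211], [296, 212], [287, 146], [358, 145]]
side die (0.91, [291.9, 283.2], [[317, 261], [302, 297], [274, 290], [278, 278], [300, 257]])
side die (0.72, [359.7, 315.8], [[349, 292], [379, 295], [375, 340], [342, 336]])
[[309, 307], [269, 299], [288, 264], [324, 271], [303, 290], [273, 284], [290, 253], [317, 258], [303, 296], [273, 290]]
```

The die is in place: its corners lie within 2 px of the prediction in both cameras. Next I return the tool to vertical with fingers shut and move to near the palm head.

>>> {"op": "carry_out", "data": {"motion": [{"tx": 0,"ty": 0,"tz": 0.9,"ax": 0,"ay": 0,"az": 0,"fingers": 1},{"tx": 0,"ty": 0,"tz": 0.9,"ax": 0.5,"ay": 0.08,"az": 0,"fingers": -1},{"tx": -0.05,"ty": -0.4,"tz": 0.7,"ax": 0.84,"ay": 0.138,"az": 0,"fingers": -1},{"tx": -0.05,"ty": -0.8,"tz": 0.5,"ax": 0.84,"ay": 0.138,"az": 0,"fingers": -1},{"tx": -0.07,"ty": -0.9,"tz": 0.4,"ax": 0.84,"ay": 0.138,"az": 0,"fingers": -1},{"tx": -0.07,"ty": -0.9,"tz": 0.4,"ax": 0.84,"ay": 0.138,"az": 0,"fingers": -1},{"tx": -0.07,"ty": -0.9,"tz": 0.2,"ax": 0.84,"ay": 0.138,"az": 0,"fingers": -1},{"tx": -0.07,"ty": -0.9,"tz": 0,"ax": 0.84,"ay": 0.138,"az": 0,"fingers": -1},{"tx": -0.07,"ty": -0.9,"tz": 0,"ax": 0.84,"ay": 0.138,"az": 0,"fingers": -1},{"tx": -0.07,"ty": -0.9,"tz": 0,"ax": 0.84,"ay": 0.138,"az": 0,"fingers": -1},{"tx": -0.07,"ty": -0.9,"tz": 0,"ax": 0.84,"ay": 0.138,"az": 0,"fingers": -1},{"tx": -0.07,"ty": -0.8,"tz": 0,"ax": 0.84,"ay": 0.138,"az": 0,"fingers": -1},{"tx": 0,"ty": 0,"tz": 0,"ax": 0,"ay": 0,"az": 0,"fingers": -1},{"tx": 0,"ty": 0,"tz": 0,"ax": 0,"ay": 0,"az": 0,"fingers": -1}]}}

```text
time: 18.65
position: [0.5544, -0.1039, 0.2881]
eef_rot: [[-0.156, 0.988, 0.005], [0.988, 0.156, 0.003], [0.002, 0.006, -1.0]]
ft_force: [0.3, 0.6, 0.5]
finger_gap: -0.0002
gripper_force: 0.0
```

Run:
```python
from h import *
from plant import *
s=observe()
print(s['time'],np.round(s['position'],4),np.round(s['eef_rot'],3).tolist(),np.round(s['ft_force'],1),np.round(s['joints'],1))
c=camera("wrist");w=wcal(c,s);np.savez("w8.npz",**w);cv2.imwrite("pics/w8.png",c["color"][:,:,::-1])
camera("side")
for cam,k in(("wrist",w),("side",CAL['side'])):
  for d in masks_of(cam,"plunger_top"):
    ys,xs=np.nonzero(d['pixels'])
    print(cam,round(d['conf'],2),np.round(d['point'],1),xs.min(),xs.max(),ys.min(),ys.max(),len(xs))
  for xy in((.552,-.225),(.55,-.23)):
    a=np.linspace(0,2*np.pi,60);C=np.c_[xy[0]+.025*np.cos(a),xy[1]+.025*np.sin(a)]
    q=np.vstack([proj(k,np.c_[C,0*a+z]) for z in(.184,.160)]);print('model',xy,q.min(0).round(),q.max(0).round())
w1=dict(np.load("w1.npz"));print(at_z(w1,np.array([265,470])/5.4+[290,215]-.4,.184))
```

```text
18.65 [ 0.5544 -0.1039  0.2881] [[-0.156, 0.988, 0.005], [0.988, 0.156, 0.003], [0.002, 0.006, -1.0]] [0.3 0.6 0.5] [ 31.5  21.3 -32.8  95.5  12.2  66.6   4.6]
model (0.552, -0.225) [282. 267.] [327. 316.]
model (0.55, -0.23) [280. 270.] [324. 320.]
side 0.57 [377.  150.8] 370 388 142 188 428
model (0.552, -0.225) [368. 141.] [388. 158.]
model (0.55, -0.23) [369. 141.] [389. 157.]
[ 0.55391816 -0.22187039  0.184     ]
```

>>> {"op": "carry_out", "data": {"motion": [{"tx": 0,"ty": -0.75,"tz": 0,"ax": 0,"ay": 0,"az": 0,"fingers": -1},{"tx": 0,"ty": -0.75,"tz": -0.25,"ax": 0,"ay": 0,"az": 0,"fingers": -1},{"tx": -0.05,"ty": -0.75,"tz": -0.5,"ax": 0,"ay": 0,"az": 0,"fingers": -1},{"tx": 0,"ty": -0.72,"tz": -0.5,"ax": 0,"ay": 0,"az": 0,"fingers": -1},{"tx": 0,"ty": 0,"tz": -0.6,"ax": 0,"ay": 0,"az": 0,"fingers": -1},{"tx": 0,"ty": 0,"tz": 0,"ax": 0,"ay": 0,"az": 0,"fingers": -1},{"tx": 0,"ty": 0,"tz": 0,"ax": 0,"ay": 0,"az": 0,"fingers": -1}]}}

```text
time: 19.73
position: [0.5535, -0.2222, 0.2154]
eef_rot: [[-0.158, 0.987, 0.007], [0.988, 0.158, 0.002], [0.001, 0.007, -1.0]]
ft_force: [-0.3, 0.4, 0.2]
finger_gap: -0.0005
gripper_force: 0.0
```

>>> {"op": "carry_out", "data": {"motion": [{"tx": 0,"ty": 0,"tz": -0.12,"ax": 0,"ay": 0,"az": 0,"fingers": -1},{"tx": 0,"ty": 0,"tz": -0.12,"ax": 0,"ay": 0,"az": 0,"fingers": -1},{"tx": 0,"ty": 0,"tz": 0,"ax": 0,"ay": 0,"az": 0,"fingers": -1}]}}

```text
time: 20.1
position: [0.5524, -0.2231, 0.2045]
eef_rot: [[-0.156, 0.988, 0.005], [0.988, 0.156, 0.002], [0.002, 0.006, -1.0]]
ft_force: [0.5, 0.1, 0.7]
finger_gap: 0.0003
gripper_force: 0.0
```

>>> {"op": "carry_out", "data": {"motion": [{"tx": 0,"ty": 0,"tz": -0.1,"ax": 0,"ay": 0,"az": 0,"fingers": -1},{"tx": 0,"ty": 0,"tz": -0.1,"ax": 0,"ay": 0,"az": 0,"fingers": -1},{"tx": 0,"ty": 0,"tz": -0.1,"ax": 0,"ay": 0,"az": 0,"fingers": -1},{"tx": 0,"ty": 0,"tz": 0,"ax": 0,"ay": 0,"az": 0,"fingers": -1}]}}

```text
time: 20.6
position: [0.5523, -0.2232, 0.1923]
eef_rot: [[-0.156, 0.988, 0.005], [0.988, 0.156, 0.003], [0.002, 0.005, -1.0]]
ft_force: [0.3, 0.2, -0.1]
finger_gap: -0.0
gripper_force: 0.0
```

>>> {"op": "carry_out", "data": {"motion": [{"tx": 0,"ty": 0,"tz": -0.1,"ax": 0,"ay": 0,"az": 0,"fingers": -1},{"tx": 0,"ty": 0,"tz": -0.1,"ax": 0,"ay": 0,"az": 0,"fingers": -1},{"tx": 0,"ty": 0,"tz": -0.1,"ax": 0,"ay": 0,"az": 0,"fingers": -1},{"tx": 0,"ty": 0,"tz": 0,"ax": 0,"ay": 0,"az": 0,"fingers": -1}]}}

```text
time: 21.1
position: [0.5523, -0.2231, 0.1803]
eef_rot: [[-0.156, 0.988, 0.005], [0.988, 0.156, 0.003], [0.002, 0.005, -1.0]]
ft_force: [-0.3, 0.1, -0.4]
finger_gap: -0.0001
gripper_force: 0.0
```

>>> {"op": "carry_out", "data": {"motion": [{"tx": 0,"ty": 0,"tz": -0.1,"ax": 0,"ay": 0,"az": 0,"fingers": -1},{"tx": 0,"ty": 0,"tz": -0.1,"ax": 0,"ay": 0,"az": 0,"fingers": -1},{"tx": 0,"ty": 0,"tz": 0,"ax": 0,"ay": 0,"az": 0,"fingers": -1}]}}

```text
time: 21.48
position: [0.5523, -0.2232, 0.1723]
eef_rot: [[-0.156, 0.988, 0.005], [0.988, 0.156, 0.003], [0.002, 0.005, -1.0]]
ft_force: [-0.4, 0.4, 0.6]
finger_gap: 0.0
gripper_force: 0.0
```

There's no contact even with the TCP 12 mm below the head's top height, which confirms the shorter fingers. I'll continue down gently.

>>> {"op": "carry_out", "data": {"motion": [{"tx": 0,"ty": 0,"tz": -0.1,"ax": 0,"ay": 0,"az": 0,"fingers": -1},{"tx": 0,"ty": 0,"tz": 0,"ax": 0,"ay": 0,"az": 0,"fingers": -1}]}}

```text
time: 21.72
position: [0.5529, -0.2233, 0.1688]
eef_rot: [[-0.156, 0.988, 0.006], [0.988, 0.156, 0.002], [0.001, 0.006, -1.0]]
ft_force: [-0.4, -0.6, 0.2]
finger_gap: -0.0001
gripper_force: 0.0
```

>>> {"op": "carry_out", "data": {"motion": [{"tx": 0,"ty": 0,"tz": -0.1,"ax": 0,"ay": 0,"az": 0,"fingers": -1},{"tx": 0,"ty": 0,"tz": 0,"ax": 0,"ay": 0,"az": 0,"fingers": -1}]}}

```text
time: 21.98
position: [0.5529, -0.2233, 0.1649]
eef_rot: [[-0.156, 0.988, 0.006], [0.988, 0.156, 0.002], [0.001, 0.007, -1.0]]
ft_force: [-1.3, -0.6, 3.4]
finger_gap: -0.0001
gripper_force: 1.7
```

>>> {"op": "carry_out", "data": {"motion": [{"tx": 0,"ty": 0,"tz": -0.1,"ax": 0,"ay": 0,"az": 0,"fingers": -1},{"tx": 0,"ty": 0,"tz": 0,"ax": 0,"ay": 0,"az": 0,"fingers": -1}]}}

```text
time: 22.22
position: [0.5529, -0.2232, 0.1608]
eef_rot: [[-0.156, 0.988, 0.006], [0.988, 0.156, 0.002], [0.001, 0.007, -1.0]]
ft_force: [-0.5, 0.1, 3.7]
finger_gap: 0.0002
gripper_force: 2.2
```

>>> {"op": "carry_out", "data": {"motion": [{"tx": 0,"ty": 0,"tz": -0.09,"ax": 0,"ay": 0,"az": 0,"fingers": -1},{"tx": 0,"ty": 0,"tz": -0.09,"ax": 0,"ay": 0,"az": 0,"fingers": -1},{"tx": 0,"ty": 0,"tz": -0.09,"ax": 0,"ay": 0,"az": 0,"fingers": -1},{"tx": 0,"ty": 0,"tz": -0.09,"ax": 0,"ay": 0,"az": 0,"fingers": -1},{"tx": 0,"ty": 0,"tz": -0.09,"ax": 0,"ay": 0,"az": 0,"fingers": -1},{"tx": 0,"ty": 0,"tz": 0,"ax": 0,"ay": 0,"az": 0,"fingers": -1}]}}

```text
time: 22.98
position: [0.5529, -0.2233, 0.1433]
eef_rot: [[-0.156, 0.988, 0.006], [0.988, 0.156, 0.002], [0.001, 0.007, -1.0]]
ft_force: [-1.5, 0.5, 9.3]
finger_gap: -0.0006
gripper_force: 4.5
```

>>> {"op": "carry_out", "data": {"motion": [{"tx": 0,"ty": 0,"tz": -0.05,"ax": 0,"ay": 0,"az": 0,"fingers": -1},{"tx": 0,"ty": 0,"tz": 0,"ax": 0,"ay": 0,"az": 0,"fingers": -1}]}}

```text
time: 23.22
position: [0.553, -0.2233, 0.1426]
eef_rot: [[-0.156, 0.988, 0.006], [0.988, 0.156, 0.001], [0.0, 0.007, -1.0]]
ft_force: [-5.2, 1.8, 16.3]
finger_gap: -0.0004
gripper_force: 8.6
```

>>> {"op": "carry_out", "data": {"motion": [{"tx": 0,"ty": 0,"tz": -0.03,"ax": 0,"ay": 0,"az": 0,"fingers": -1},{"tx": 0,"ty": 0,"tz": 0,"ax": 0,"ay": 0,"az": 0,"fingers": -1},{"tx": 0,"ty": 0,"tz": 0,"ax": 0,"ay": 0,"az": 0,"fingers": -1},{"tx": 0,"ty": 0,"tz": 0,"ax": 0,"ay": 0,"az": 0,"fingers": -1},{"tx": 0,"ty": 0,"tz": 0,"ax": 0,"ay": 0,"az": 0,"fingers": -1},{"tx": 0,"ty": 0,"tz": 0,"ax": 0,"ay": 0,"az": 0,"fingers": -1},{"tx": 0,"ty": 0,"tz": 0,"ax": 0,"ay": 0,"az": 0,"fingers": -1},{"tx": 0,"ty": 0,"tz": 0,"ax": 0,"ay": 0,"az": 0,"fingers": -1},{"tx": 0,"ty": 0,"tz": 0,"ax": 0,"ay": 0,"az": 0,"fingers": -1},{"tx": 0,"ty": 0,"tz": 0,"ax": 0,"ay": 0,"az": 0,"fingers": -1}]}}

```text
time: 24.48
position: [0.5531, -0.2233, 0.1425]
eef_rot: [[-0.156, 0.988, 0.007], [0.988, 0.156, 0.001], [-0.0, 0.007, -1.0]]
ft_force: [-8.5, 2.3, 25.1]
finger_gap: -0.0003
gripper_force: 12.9
```

It's at the hard stop: 25 N with no further motion, held for over 1 s. I'll raise the head and retreat.

Run:
```python
from h import *
from plant import *
camera("side")
for d in masks_of("side","plunger_top"):
    ys,xs=np.nonzero(d['pixels']);print(round(d['conf'],2),xs.min(),xs.max(),ys.min(),ys.max())
a=np.linspace(0,6.3,60);q=proj(CAL['side'],np.c_[.552+.025*np.cos(a),-.223+.025*np.sin(a),0*a+.158]);print(q.min(0),q.max(0))
```

```text
0.76 368 388 153 198
[367.42138565 150.80016829] [386.69442496 158.95205819]
```

>>> {"op": "carry_out", "data": {"motion": [{"tx": 0,"ty": 0,"tz": 0.12,"ax": 0,"ay": 0,"az": 0,"fingers": -1},{"tx": 0,"ty": 0,"tz": 0.12,"ax": 0,"ay": 0,"az": 0,"fingers": -1},{"tx": 0,"ty": 0,"tz": 0.12,"ax": 0,"ay": 0,"az": 0,"fingers": -1},{"tx": 0,"ty": 0,"tz": 0.12,"ax": 0,"ay": 0,"az": 0,"fingers": -1},{"tx": 0,"ty": 0,"tz": 0.12,"ax": 0,"ay": 0,"az": 0,"fingers": -1},{"tx": 0,"ty": 0,"tz": 0.15,"ax": 0,"ay": 0,"az": 0,"fingers": -1},{"tx": 0,"ty": 0,"tz": 0.2,"ax": 0,"ay": 0,"az": 0,"fingers": -1},{"tx": 0,"ty": 0,"tz": 0.4,"ax": 0,"ay": 0,"az": 0,"fingers": -1},{"tx": 0,"ty": 0,"tz": 0.6,"ax": 0,"ay": 0,"az": 0,"fingers": -1},{"tx": 0,"ty": 0,"tz": 0.6,"ax": 0,"ay": 0,"az": 0,"fingers": -1},{"tx": 0,"ty": 0,"tz": 0,"ax": 0,"ay": 0,"az": 0,"fingers": -1},{"tx": 0,"ty": 0,"tz": 0,"ax": 0,"ay": 0,"az": 0,"fingers": -1},{"tx": 0,"ty": 0,"tz": 0,"ax": 0,"ay": 0,"az": 0,"fingers": -1}]}}

```text
time: 26.2
position: [0.552, -0.2231, 0.2406]
eef_rot: [[-0.156, 0.988, 0.004], [0.988, 0.156, 0.003], [0.002, 0.005, -1.0]]
ft_force: [-0.7, -0.9, -0.5]
finger_gap: 0.0
gripper_force: 0.0
```

Run:
```python
from h import *
from plant import *
s=observe();print(s['time'],np.round(s['position'],3),np.round(s['ft_force'],1))
camera("side")
for d in masks_of("side","plunger_top"):
    ys,xs=np.nonzero(d['pixels']);print(round(d['conf'],2),xs.min(),xs.max(),ys.min(),ys.max())
for q in ("die_1","jar_1","timer"):
  for r in pix("side",q):print(q,r)
```

```text
26.2 [ 0.552 -0.223  0.241] [-0.7 -0.9 -0.5]
0.69 370 388 142 188
die_1 (0.92, [292.9, 275.8], [[291, 256], [317, 261], [303, 297], [274, 290]])
die_1 (0.69, [359.2, 318.7], [[349, 292], [378, 296], [375, 340], [342, 336]])
jar_1 (0.9, [310.6, 180.3], [[313, 167], [317, 172], [318, 191], [308, 195], [301, 189], [301, 170]])
jar_1 (0.74, [294.4, 278.2], [[292, 256], [317, 261], [302, 297], [274, 290]])
timer (0.8, [263.0, 235.1], [[275, 230], [273, 245], [252, 246], [254, 229]])
```

The head went down (row 153) and is back up (row 142, as at the start). Both dies, the jar and the timer are in place, so I'm handing in.

```bash
python3 -c "
from plant import *
print(sign_off())"
```

```text
the job is handed in; nothing more can be done
None
```

The die is on the empty stand within about 2 px of centre in both cameras; the palm head was held at its stop for over 1 s (about 25 N) and came back up; the job is handed in, but no verdict was returned.

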